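# Draw a spare tile from the rack for soaking

### The arm

A 6-joint arm with a two-finger parallel gripper is mounted at the origin on the work surface. World frame = base frame: x ahead of the robot, y to its left, z up, the work surface at z = 0. Lengths are in m, angles in rad, forces in N, time in s.
With the tool pointing down it reaches from about 0.35 to 0.775 m from the base axis. Payload 5.5 kg.
Tool frame: the origin (TCP) lies midway between the tips of the shut fingers; the grasp point (between the pads) lies 19 mm behind it; z points along the fingers, y is the line along which they close (so a half turn about z gives the same grasp; the last joint's range is limited). The gripper opens to 85 mm and grips with 20 to 120 N. Pads are 22 mm wide; open, the fingers measure 114 mm over their backs; the gripper's body (76 mm by 85 mm) begins 54 mm behind the grasp point. The pads swing forward as they close: fully open they stand 13 mm farther back than shut.
Start: joints at [1.03, 0.313, 0.046, 1.304, 0, 1.431], TCP at [0.224, 0.529, 0.231] pointing down, gripper open.
Joint ranges: [-2.76, 2.76], [-0.86, 1.69], [-1.03, 1.26], [-2.2, 2.34], [-1.47, 1.5], [-3.14, 3.14]. Speed limits (rad/s): [2.57, 2.57, 3.14, 3.14, 3.14, 3.14].

### API

Orientations are given as a unit quaternion [w, x, y, z].
In Python, from workcell import env gives the robot as it stands.
- The arm moves only by the tool move_arm, never from a script. Its argument "targets" is a list of rows, each a list of 3 entries, a list of its own where there are three numbers: the shift along the tool's x, y, z in mm, then the turn, a rotation vector about the tool's x, y, z in units of 10 degrees (1.0 is 10 degrees), then the closure, from -1 (fully open) to 1 (shut). In form: [[[dx, dy, dz], [ax, ay, az], gripper], ...]. A call has 1 to 5 rows; each row is the pose to reach, as a shift and turn from the pose commanded when the call began, along the tool's axes at that moment; what a row does not reach only later rows make up. A row lasts 1/8 s, in which the tool goes at most 62.5 mm and 10.7 degrees, less where a joint would pass 70% of its speed; a pose out of reach is approached as far as the arm can. A call with a gripper value outside its range is refused whole. The fingers move at their own pace and stop on an object; "squeeze" is the grip in N (left out, the last holds). Time passes only in rows, so rows that repeat a pose let the fingers close. It gives the time, the measured TCP pose, the force, the opening and the grip force at its end, in the units of the state.
- env.get_state(): the state, without advancing time (a new reading comes with each control period).
- env.read_camera(name): name is "side" or "top" or "wrist"; returns a dict with "pixels" (420x560x3 uint8, red, green, blue), "fovy" (degrees; the focal length in pixels is half the picture's height over the tangent of half this angle, whatever the lens; pixels are square), "cx", "cy" (the principal point, pixels), "extrinsics" (4x4, takes a point from world to camera coordinates); the wrist camera has in their place "mount" (4x4, takes a point from camera to tool coordinates, whose origin is the TCP and whose axes are the flange's). Camera axes: x right, y up, looking along -z (the intrinsics and any distortion apply to the point x, -y, -z); pixel columns grow to the right and rows downward; lengths in m; the calibration is good to about 2 mm. A picture is of the moment at which its call begins: read the wrist's pose just before it. There is no depth.
- env.hand_in(): hands the job in; it is judged then, once.
Trained networks look in a picture, given as the dict that the camera call returned (one of the last four; its "shot" number tells which), for a name from the list of things; names that differ only in an ending like _2 or _b are one class to them, and where a whole thing is asked for, a point or a joint stands for the part that bears it (a point fixed in the world has none). Each returns a list of dicts, best first, with "confidence" (0 to 1); they miss things now and then, are a little off and sometimes report something else, mostly with a low value. They report only what shows in the picture. A call takes as long as a camera call. They do not tell look-alikes from the thing itself.
- env.spot_in(thing, picture): "centre" ([x, y, z] in m, in world coordinates, good to about 4 mm: the middle of the surface that is visible of it).
- env.regions_of(thing, picture): "mask" (420x560 bool, what is visible of it).
- env.landmark_of(thing, picture): "centre" ([x, y, z] in m, in world coordinates, good to about 4 mm: a listed point, or the origin of a listed thing).
The state is a dict: "clock": time; "joint_pos": joint angles; "qvel": joint speeds; "tau": joint torques, N m; "tcp_pos": TCP position; "orientation": TCP orientation; "wrist_force": force on the tool from outside, world axes, zero at the start; "ft_torque": the same for the moment, N m; "finger_gap": finger opening in m; "grip_force": force on a finger pad.
Only numpy, scipy, OpenCV 4.12 (cv2) and the standard library are available. Lean on these libraries where they do the work, as an engineer would, in place of code of your own. Each camera call takes 0.05 s, during which the arm holds its last target. There are 200 camera calls.

### The job

One tile of the laundry sink is to be replaced: draw the tallest of the three spare terracotta tiles up out of the slotted wooden rack and stand it on its short edge in the long white ceramic dish, where it will be soaked. Lower it to the bottom of the dish before letting go of it, do not drop it in, and leave the other two tiles in their slots.

Things in the scene. Friction and masses are not known exactly. Their poses are not given: they have to be found in the camera images.
- tall_tile_mid (a point): Centre of the tallest tile (loose): plain terracotta slab, 10 mm thick (its x axis), 100 mm wide (y), 150 mm tall (z, up), 0.3 kg; its top edge is 75 mm above this point. It stands upright in one of 3 parallel slots of a fixed wooden rack, foot 12 mm above the table; slots 14 mm wide, 45 mm apart, rails reaching 62 mm above the table, so its upper 100 mm stand free and it slides straight up.
- square_tile: The nearly square spare tile (loose), terracotta, 10 mm thick (x), 96 mm wide (y), 100 mm tall (z), in another slot of the rack; its top is 50 mm lower than the tall tile's. Origin: centre of its underside. To be left in its slot.
- narrow_tile: The small narrow spare tile (loose), terracotta, 10 mm thick (x), 66 mm wide (y), 94 mm tall (z), in another slot of the rack; its top is 56 mm lower than the tall tile's. Origin: centre of its underside. To be left in its slot.
- dish: Long narrow white ceramic dish, open at the top, fixed to the table. Origin: centre of its underside, on the table. Inside it is 30 mm wide (its x axis) and 130 mm long (y); inner floor 8 mm and rim 58 mm above the table; walls 8 mm thick. The tile goes in with its width along the dish's y, either way round, and may lean on a wall once released.
There are look-alikes about, which are no part of the job. What is shaped like the part that bears tall_tile_mid but red is not meant. What is shaped like the dish but green is not meant.

How it is judged:
By the outcome, as a careful person would: the job done as asked, in the order asked, and still so for the second after the job is handed in, with the robot touching nothing.
It also fails if it takes over 48 s, if anything falls off the work surface, if the arm or the gripper's body presses on something with over 40 N, if the wrist force passes 120 N, or if a joint passes its speed limit or range.

## Working session

There is one attempt and no reset: what is moved stays moved. The work goes in short steps, Python scripts to look and compute and a tool call to move; the robot and the scene stay as the last step left them, time stands still between calls to the robot, and variables do not carry over. Pictures are saved under pics/ and viewed, at most 10 in all, crops included, and the job is handed in when it is done.

Besides the shell and the picture viewer there is one more tool, called after ">>>" as name([rows], argument=value, ...), one row to a line, values as JSON. move_arm: Moves the arm, as the interface text tells. Its arguments: {"type":"object","properties":{"targets":{"type":"array","items":{"type":"array"}},"squeeze":{"type":"number"}},"required":["targets"]}

```bash
mkdir -p pics; cat > h.py <<'E'
import numpy as np, cv2
from workcell import env
def look(n):
    p=env.read_camera(n); return p
def proj(p,X):
    E=np.array(p["extrinsics"]); c=E[:3,:3]@np.array(X)+E[:3,3]
    f=210/np.tan(np.radians(p["fovy"])/2); return np.round([p["cx"]+f*c[0]/-c[2], p["cy"]-f*c[1]/-c[2]])
E
python3 - <<'E'
from h import *
ims=[]
for n in("top","side"):
    p=look(n); ims.append(p["pixels"][:,:,::-1]); cv2.imwrite(f"pics/{n}0.png",ims[-1]); print(n,{k:v for k,v in p.items() if k!="pixels"})
    for t in("tall_tile_mid","square_tile","narrow_tile","dish"):
        for d in env.landmark_of(t,p): print(t,np.round(d["centre"],4),round(d["confidence"],2),proj(p,d["centre"]))
print(env.get_state())
E
```

```text
top {'fovy': 46.748572279723945, 'cx': 274.0885745944598, 'cy': 207.75306400900476, 'extrinsics': array([[ 0.00344516, -0.99998899,  0.00318591, -0.01595741],
       [ 0.99431838,  0.00376455,  0.10638043, -0.49267228],
       [-0.10639126,  0.00280131,  0.9943204 , -1.08127656],
       [ 0.        ,  0.        ,  0.        ,  1.        ]]), 'shot': 1}
tall_tile_mid [ 0.4877 -0.1686  0.0872] 0.96 [346. 207.]
tall_tile_mid [ 0.5009 -0.3458  0.0748] 0.83 [426. 202.]
square_tile [ 0.5318 -0.1891  0.0105] 0.85 [349. 192.]
square_tile [ 0.4904 -0.1677  0.0853] 0.36 [345. 206.]
narrow_tile [ 0.4513 -0.152   0.0113] 0.53 [334. 227.]
dish [ 0.5669  0.1878 -0.0015] 0.9 [188. 177.]
dish [0.3763 0.2917 0.0013] 0.65 [141. 259.]
side {'fovy': 43.72031938577904, 'cx': 285.03222562367523, 'cy': 218.2880534209585, 'extrinsics': array([[ 0.92676815, -0.37552837, -0.00890161, -0.46071867],
       [ 0.25200425,  0.60399981,  0.75609397, -0.15615387],
       [-0.27855816, -0.70296705,  0.65440253, -1.03576112],
       [ 0.        ,  0.        ,  0.        ,  1.        ]]), 'shot': 2}
tall_tile_mid [ 0.4
[... 253 characters left out ...]
joint_pos': array([1.03038787e+00, 3.13226253e-01, 4.60592859e-02, 1.30361929e+00,
       1.45912800e-05, 1.43120899e+00]), 'qvel': array([-1.94950291e-04, -4.96892437e-04,  1.33161023e-03,  7.74471929e-05,
       -8.24721730e-04, -9.75018959e-04]), 'tau': array([-1.29768057e-03, -4.79996538e+01,  2.98536301e+01,  1.91902778e-03,
       -1.48153986e-04,  6.95004076e-06]), 'tcp_pos': array([0.22435515, 0.52943804, 0.23129155]), 'orientation': array([-5.19884270e-06,  1.99071691e-01,  9.79984929e-01,  7.17994020e-06]), 'wrist_force': array([ 0.20615838, -0.46220953, -0.29784424]), 'ft_torque': array([-0.02447492, -0.0272541 ,  0.02512388]), 'grip_force': 0.0, 'finger_gap': 0.08528029845305797}
```

View pics/top0.png

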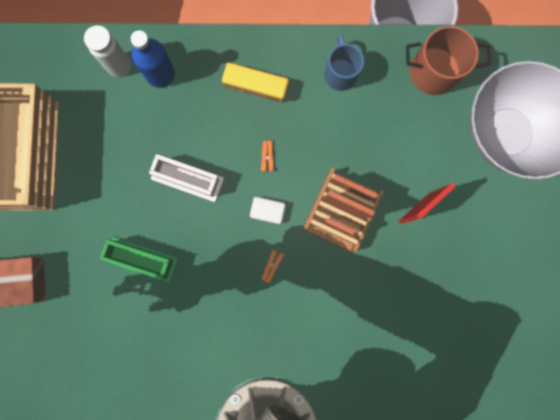

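View pics/side0.png

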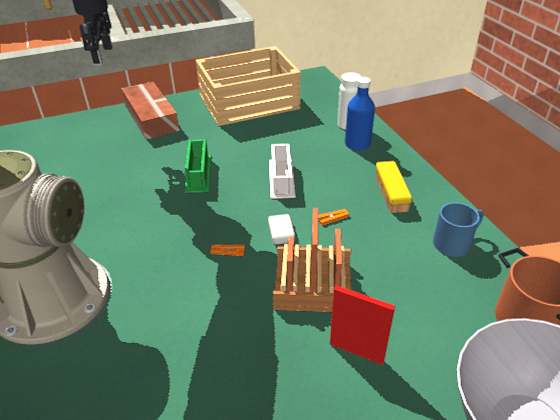

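Candidates for the tall tile are the terracotta slab in the middle slot (top 346,207; side 315,235), which stands highest, the square tile (349,192), the narrow tile (334,227) and the red slab (426,202), a decoy. For the dish, the white one is at (188,177) and the green one at (141,259), also a decoy. I choose the middle slot and the white dish, and check both in a crop.

```bash
cat >> h.py <<'E'
def unproj(p,uv,z):
    E=np.array(p["extrinsics"]); R=E[:3,:3]; C=-R.T@E[:3,3]
    f=210/np.tan(np.radians(p["fovy"])/2); uv=np.atleast_2d(uv).astype(float)
    d=np.c_[(uv[:,0]-p["cx"])/f,-(uv[:,1]-p["cy"])/f,-np.ones(len(uv))]@R
    return C+d*((z-C[2])/d[:,2])[:,None]
def toolvec(X,s=None):
    "world point -> shift in tool mm"
    from scipy.spatial.transform import Rotation as Ro
    s=s or env.get_state(); w,x,y,z=s["orientation"]
    R=Ro.from_quat([x,y,z,w]).as_matrix(); return R.T@(np.array(X)-s["tcp_pos"])*1000,R
E
python3 - <<'E'
from h import *
p=look("top")
im=p["pixels"][:,:,::-1]
cv2.imwrite("pics/crop.png",cv2.resize(np.hstack([im[150:260,290:400],im[130:240,130:240]]),None,fx=3.5,fy=3.5,interpolation=2))
for d in env.regions_of("dish",p):
    m=d["mask"]; v,u=np.nonzero(m); W=unproj(p,np.c_[u,v],0.058)[:,:2]
    r=cv2.minAreaRect((W*1000).astype(np.float32)); print("dish",d["confidence"],r, np.round(cv2.boxPoints(r)))
for t in("tall_tile_mid",):
  for d in env.regions_of(t,p):
    m=d["mask"]; v,u=np.nonzero(m); W=unproj(p,np.c_[u,v],0.162)[:,:2]
    r=cv2.minAreaRect((W*1000).astype(np.float32)); print(t,d["confidence"],r)
s=env.get_state()
v,R=toolvec([0.488,-0.17,0.3]); print(v,R)
E
```

```text
dish 0.8 ((556.3712158203125, 183.96121215820312), (161.54275512695312, 59.764381408691406), 70.17922973632812) [[501. 118.]
 [557.  98.]
 [612. 250.]
 [556. 270.]]
dish 0.56 ((377.96600341796875, 282.0052490234375), (161.85983276367188, 57.7274284362793), 72.3958740234375) [[326. 214.]
 [381. 196.]
 [430. 350.]
 [375. 368.]]
tall_tile_mid 0.73 ((487.40606689453125, -318.72601318359375), (27.20697593688965, 129.46429443359375), 41.84362030029297)
tall_tile_mid 0.66 ((482.3414306640625, -161.56927490234375), (99.76138305664062, 27.163211822509766), 63.29554748535156)
[-515.64262172 -541.16888169  -68.72334852] [[-9.20758016e-01  3.90134175e-01  2.07090732e-05]
 [ 3.90134175e-01  9.20758012e-01  9.61616724e-05]
 [ 1.84479097e-05  9.66209479e-05 -9.99999995e-01]]
```

View pics/crop.png

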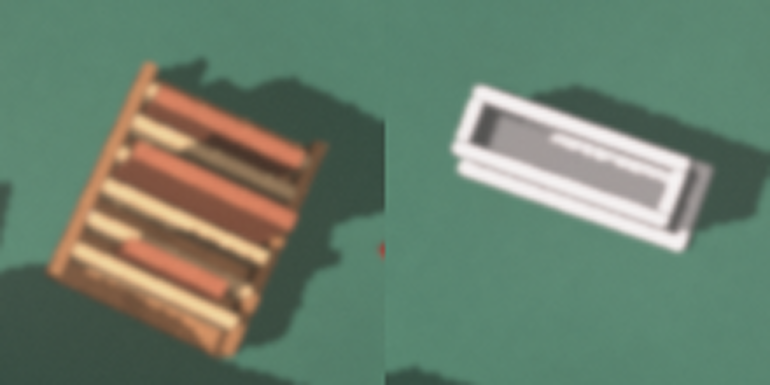

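The crop shows the middle slab as the tallest, with a clear front face and its top edge running (135,145)→(295,220). The white dish on the right has its rim at (470,90)–(690,240). Moving above the tile.

>>> move_arm([
  [[-60, -60, -15], [0, 0, 1], -1],
  [[-105, -110, -30], [0, 0, 2], -1],
  [[-150, -155, -45], [0, 0, 3], -1],
  [[-195, -200, -60], [0, 0, 4], -1],
  [[-240, -250, -69], [0, 0, 5], -1],
])

```text
clock: 1.27
tcp_pos: [0.3346, 0.2421, 0.2944]
orientation: [0.001, 0.597, 0.803, 0.001]
wrist_force: [1.4, -0.2, 0.6]
finger_gap: 0.0857
grip_force: 0.0
```

```bash
python3 - <<'E'
from h import *
s=env.get_state();print(s["clock"],s["tcp_pos"]); v,R=toolvec([0.488,-0.17,0.3]); print(v,R, np.degrees(np.arctan2(R[1,1],R[0,1])))
E
```

```text
1.275 [0.33459702 0.24205877 0.29440004]
[-438.78106541   28.21356274   -5.60696938] [[-2.88060146e-01  9.57610669e-01  1.77737486e-03]
 [ 9.57612309e-01  2.88059379e-01  6.78731064e-04]
 [ 1.37970609e-04  1.89755141e-03 -9.99998190e-01]] 16.741840522371557
```

>>> move_arm([
  [[-55, 4, 0], [0, 0, 0.8], -1],
  [[-110, 8, 0], [0, 0, 1.6], -1],
  [[-165, 12, 0], [0, 0, 2.5], -1],
  [[-220, 16, 0], [0, 0, 3.3], -1],
  [[-275, 20, -5], [0, 0, 4.1], -1],
])

```text
clock: 1.9
tcp_pos: [0.4339, -0.0152, 0.2986]
orientation: [0.0, 0.84, 0.543, 0.0]
wrist_force: [1.1, -0.1, 0.4]
finger_gap: 0.0855
grip_force: 0.0
```

```bash
python3 - <<'E'
from h import *
s=env.get_state();print(s["clock"],s["tcp_pos"]); v,R=toolvec([0.488,-0.17,0.3]); print(v,R, np.degrees(np.arctan2(R[1,1],R[0,1])))
p=look("wrist");cv2.imwrite("pics/w0.png",p["pixels"][:,:,::-1]);print(p["mount"],p["fovy"],p["cx"],p["cy"])
E
```

```text
1.9 [ 0.43391409 -0.015231    0.29861726]
[-118.90710727  112.87088213   -1.3801768 ] [[ 4.10644382e-01  9.11795442e-01  5.13811518e-04]
 [ 9.11795516e-01 -4.10644507e-01  1.62976753e-04]
 [ 3.59595338e-04  4.01565550e-04 -9.99999855e-01]] -24.245330229504688
[[ 1.02110412e-05  9.65737250e-01  2.59521798e-01  6.60694398e-02]
 [ 9.99999850e-01 -1.51878349e-04  5.25826887e-04 -1.25773727e-03]
 [ 5.47226354e-04  2.59521754e-01 -9.65737107e-01 -1.42430521e-01]
 [ 0.00000000e+00  0.00000000e+00  0.00000000e+00  1.00000000e+00]] 68.58617196241582 278.92359543615953 206.0457935775303
```

>>> move_arm([
  [[-40, 38, 0], [0, 0, 0], -1],
  [[-80, 75, 0], [0, 0, 0], -1],
  [[-119, 113, 0], [0, 0, 0], -1],
  [[-119, 113, 0], [0, 0, 0], -1],
])

```text
clock: 2.45
tcp_pos: [0.4895, -0.1711, 0.2975]
orientation: [-0.0, 0.84, 0.543, -0.0]
wrist_force: [0.0, 0.4, -0.8]
finger_gap: 0.0856
grip_force: 0.0
```

```bash
cat >> h.py <<'E'
def wrist():
    s=env.get_state(); p=env.read_camera("wrist"); _,R=toolvec([0,0,0],s)
    T=np.eye(4);T[:3,:3]=R;T[:3,3]=s["tcp_pos"]; p["extrinsics"]=np.linalg.inv(T@np.array(p["mount"])); return p,s
E
python3 - <<'E'
from h import *
p,s=wrist();print(s["clock"],s["tcp_pos"])
cv2.imwrite("pics/w1.png",p["pixels"][:,:,::-1])
np.savez("w1.npz",**p)
for d in env.landmark_of("tall_tile_mid",p): print(d)
for d in env.regions_of("tall_tile_mid",p):
    cs,_=cv2.findContours(d["mask"].astype(np.uint8),0,2); r=cv2.minAreaRect(max(cs,key=len)); print(d["confidence"],r,cv2.boxPoints(r))
E
```

```text
2.45 [ 0.48947354 -0.17111515  0.29750715]
0.66 ((338.28717041015625, 300.89459228515625), (105.83900451660156, 57.32713317871094), 22.98871612548828) [[278.3759  306.61404]
 [300.76498 253.83974]
 [398.19846 295.17514]
 [375.80936 347.94946]]
0.61 ((279.4999694824219, 188.99996948242188), (10.999998092651367, 109.99998474121094), 0.0) [[273.99997 243.99997]
 [273.99997 133.99997]
 [284.99997 133.99997]
 [284.99997 243.99997]]
```

View pics/w1.png

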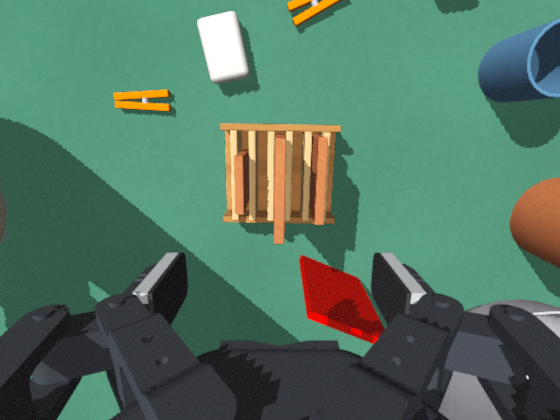

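The wrist view shows the tall tile in the middle slot at columns 274–285, rows 134–244, aligned with the tool. The rack spans (222–340, 125–222), and the red decoy is at (340,300).

```bash
python3 - <<'E'
from h import *
p=dict(np.load("w1.npz")); s=env.get_state()
for uv in([279.5,244],[279,134],[274,230],[285,230],[275,150],[285,150],[279.5,189]):
    W=unproj(p,uv,0.162)[0]; print(uv,np.round(toolvec(W,s)[0],1),np.round(W,4))
im=p["pixels"]; cv2.imwrite("pics/w1c.png",cv2.resize(im[110:260,210:350,::-1],None,fx=4,fy=4,interpolation=2))
E
```

```text
[279.5, 244] [-49.6   1.7 136.4] [ 0.4695 -0.2133  0.162 ]
[279, 134] [ 53.9   1.7 136.4] [ 0.5115 -0.1186  0.162 ]
[274, 230] [-35.3  -3.5 136.4] [ 0.4706 -0.1981  0.162 ]
[285, 230] [-35.4   7.  136.4] [ 0.4802 -0.2024  0.162 ]
[275, 150] [ 40.1  -1.9 136.4] [ 0.5026 -0.1298  0.162 ]
[285, 150] [ 40.    7.  136.4] [ 0.5107 -0.1335  0.162 ]
[279.5, 189] [  4.6   1.9 136.4] [ 0.4917 -0.1638  0.162 ]
```

View pics/w1c.png

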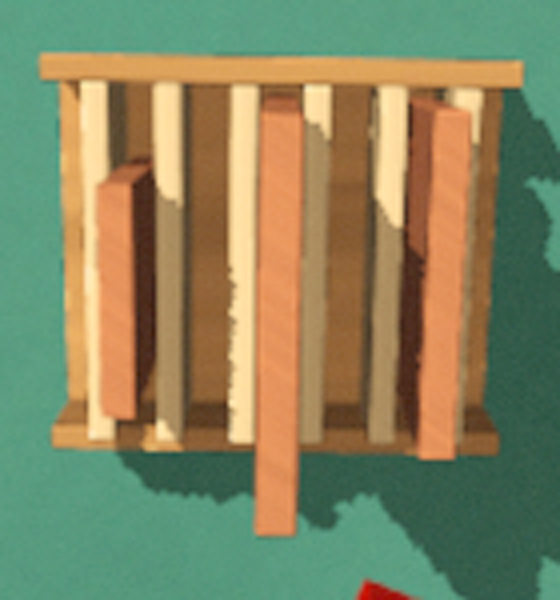

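>>> move_arm([
  [[1, 2, 50], [0, 0, 0.05], -1],
  [[1, 2, 100], [0, 0, 0.05], -1],
  [[1, 2, 140], [0, 0, 0.05], -1],
  [[1, 2, 170], [0, 0, 0.05], -1],
  [[1, 2, 178], [0, 0, 0.05], -1],
])

```text
clock: 3.22
tcp_pos: [0.4893, -0.1657, 0.1192]
orientation: [-0.001, 0.84, 0.542, -0.001]
wrist_force: [-0.9, 0.3, 0.3]
finger_gap: 0.0853
grip_force: 0.0
```

>>> move_arm([
  [[0, 0, 0], [0, 0, 0], -1],
  [[0, 0, 0], [0, 0, 0], 1],
  [[0, 0, 0], [0, 0, 0], 1],
  [[0, 0, 0], [0, 0, 0], 1],
  [[0, 0, 0], [0, 0, 0], 1],
], squeeze=40)

```text
clock: 3.85
tcp_pos: [0.491, -0.1681, 0.1208]
orientation: [0.0, 0.841, 0.541, 0.0]
wrist_force: [0.1, -0.0, -0.0]
finger_gap: 0.0125
grip_force: 0.0
```

>>> move_arm([
  [[0, 0, 0], [0, 0, 0], 1],
  [[0, 0, 0], [0, 0, 0], 1],
  [[0, 0, 0], [0, 0, 0], 1],
])

```text
clock: 4.22
tcp_pos: [0.4911, -0.1681, 0.1208]
orientation: [0.0, 0.841, 0.541, 0.0]
wrist_force: [-0.6, -1.0, 2.6]
finger_gap: 0.0098
grip_force: 39.9
```

>>> move_arm([
  [[0, 0, -15], [0, 0, 0], 1],
  [[0, 0, -40], [0, 0, 0], 1],
  [[0, 0, -75], [0, 0, 0], 1],
  [[0, 0, -115], [0, 0, 0], 1],
  [[0, 0, -150], [0, 0, 0], 1],
])

```text
clock: 4.85
tcp_pos: [0.4904, -0.1676, 0.2722]
orientation: [-0.0, 0.841, 0.541, -0.0]
wrist_force: [0.0, 0.3, -3.0]
finger_gap: 0.0096
grip_force: 39.3
```

```bash
python3 - <<'E'
from h import *
s=env.get_state();print(s["clock"],s["tcp_pos"],s["wrist_force"],s["finger_gap"],s["grip_force"])
p=look("side");print([(t,d["centre"],d["confidence"]) for t in("tall_tile_mid","square_tile","narrow_tile") for d in env.landmark_of(t,p)])
cv2.imwrite("pics/s1.png",p["pixels"][:,:,::-1])
v,R=toolvec([0.565,0.187,0.27]); print(v,R, np.degrees(np.arctan2(R[1,1],R[0,1])))
# dish centre/yaw from the initial top view rim corners, refined: rim outline at z=.058 in top view
t=look("top"); im=t["pixels"].astype(int)
cv2.imwrite("pics/d.png",cv2.resize(t["pixels"][140:215,140:235,::-1],None,fx=8,fy=8,interpolation=2))
E
```

```text
4.85 [ 0.49035661 -0.16761421  0.27217088] [ 0.00364716  0.33479356 -2.99645307] 0.009637170139871372 39.31548714637756
[('tall_tile_mid', [0.4906, -0.1713, 0.2388], 0.84), ('tall_tile_mid', [0.4998, -0.3453, 0.0754], 0.57), ('square_tile', [0.5356, -0.188, 0.013], 0.77), ('narrow_tile', [0.4494, -0.152, 0.0108], 0.52)]
[353.76685405 -79.3759736    0.48689316] [[ 4.14026077e-01  9.10264973e-01  2.95011135e-04]
 [ 9.10265017e-01 -4.14026083e-01 -4.38005202e-05]
 [ 8.22722253e-05  2.86672873e-04 -9.99999956e-01]] -24.458000311985053
```

View pics/d.png

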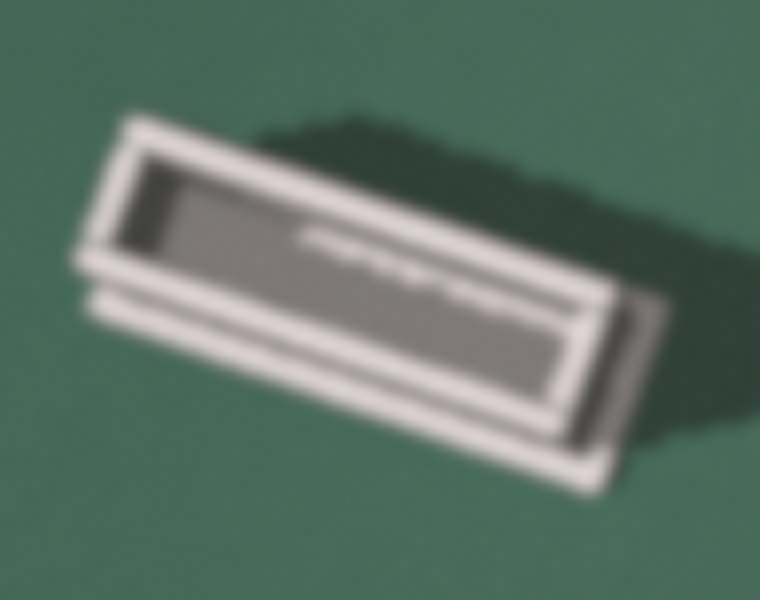

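The dish rim's outer corners in the crop are at (130,115), (622,285), (562,440) and (75,262). The tile is held and the side network puts it 0.15 m up, with both other tiles still in their slots.

```bash
python3 - <<'E'
from h import *
t=look("top")
c=np.array([[130,115],[622,285],[562,440],[75,262]])/8+[140,140]-0.5+0.0625
W=unproj(t,c,0.058);print(W,W.mean(0)); 
for a,b in((0,1),(3,2),(0,3),(1,2)): d=W[a]-W[b]; print(np.linalg.norm(d),np.degrees(np.arctan2(d[1],d[0])))
m=W.mean(0); v,R=toolvec([m[0],m[1],.272]);print(v)
E
```

```text
[[0.60949774 0.25111686 0.058     ]
 [0.5618616  0.11272309 0.058     ]
 [0.51823795 0.12867124 0.058     ]
 [0.56774409 0.26520998 0.058     ]] [0.56433534 0.18943029 0.058     ]
0.14636269534321011 71.00616610834727
0.1452366581879262 70.07039677798294
0.044067936081983936 -18.651096845144373
0.04644745562877182 -20.081652475311092
[355.66660083 -80.08378552  -2.82719417]
```

>>> move_arm([
  [[40, -9, 0], [0, 0, -0.1], 1],
  [[90, -20, 0], [0, 0, -0.2], 1],
  [[140, -32, 0], [0, 0, -0.3], 1],
  [[190, -43, 0], [0, 0, -0.4], 1],
  [[240, -54, 0], [0, 0, -0.5], 1],
])

```text
clock: 5.78
tcp_pos: [0.5402, 0.0745, 0.2685]
orientation: [-0.001, 0.816, 0.578, -0.001]
wrist_force: [0.4, -1.0, -3.0]
finger_gap: 0.0096
grip_force: 39.3
```

```bash
python3 - <<'E'
from h import *
v,R=toolvec([0.5643,0.1894,0.21]);print(v,np.degrees(np.arctan2(R[1,1],R[0,1])))
E
```

```text
[116.46016874 -15.38167423  58.45989695] -19.44144787887887
```

>>> move_arm([
  [[45, -6, 0], [0, 0, 0], 1],
  [[90, -12, 0], [0, 0, 0], 1],
  [[118, -15, 10], [0, 0, 0], 1],
  [[118, -15, 50], [0, 0, 0], 1],
  [[118, -15, 80], [0, 0, 0], 1],
])

```text
clock: 6.4
tcp_pos: [0.5645, 0.1896, 0.1868]
orientation: [-0.001, 0.816, 0.578, -0.002]
wrist_force: [0.1, 0.5, -3.4]
finger_gap: 0.0097
grip_force: 39.3
```

>>> move_arm([
  [[0, 0, 0], [0, 0, 0], 1],
  [[0, 0, 0], [0, 0, 0], 1],
])

```text
clock: 6.65
tcp_pos: [0.5662, 0.189, 0.1907]
orientation: [-0.0, 0.817, 0.577, -0.0]
wrist_force: [0.6, -0.5, -2.1]
finger_gap: 0.0094
grip_force: 39.5
```

```bash
python3 - <<'E'
from h import *
v,R=toolvec([0.5643,0.1894,0.117]);print(v,np.degrees(np.arctan2(R[1,1],R[0,1])))
p=look("side"); q,s=wrist()
print([(d["centre"],d["confidence"]) for t in("tall_tile_mid","dish") for d in env.landmark_of(t,p)])
print([(d["centre"],d["confidence"]) for d in env.landmark_of("dish",q)])
a=cv2.resize(p["pixels"][80:230,220:340,::-1],None,fx=3,fy=3,interpolation=2)
b=cv2.resize(q["pixels"][:,:,::-1],None,fx=.75,fy=.75); h=np.zeros((450,420,3),np.uint8);h[:315]=b
cv2.imwrite("pics/s2.png",np.hstack([a,h]))
# expected rim & tile outline in the side view
tc=s["tcp_pos"]
ax=np.array([R[0,0],R[1,0],0]);ay=np.array([R[0,1],R[1,1],0])
for k in(-1,1): print("foot corner",[(proj(p,tc+ax*(.05*k-.0026)+ay*.005*j-[0,0,.109])-[220,80])*3 for j in(-1,1)])
E
```

```text
[-0.27481185 -1.89446677 73.68359351] -19.473733086826318
[([0.4992, -0.3431, 0.0745], 0.81), ([0.5629, 0.1897, 0.1575], 0.58), ([0.5672, 0.1852, 0.0007], 0.68), ([0.3765, 0.2918, 0.0003], 0.55)]
[([0.375, 0.2912, -0.002], 0.94)]
foot corner [array([183., 252.]), array([195., 249.])]
foot corner [array([177., 183.]), array([189., 180.])]
```

View pics/s2.png

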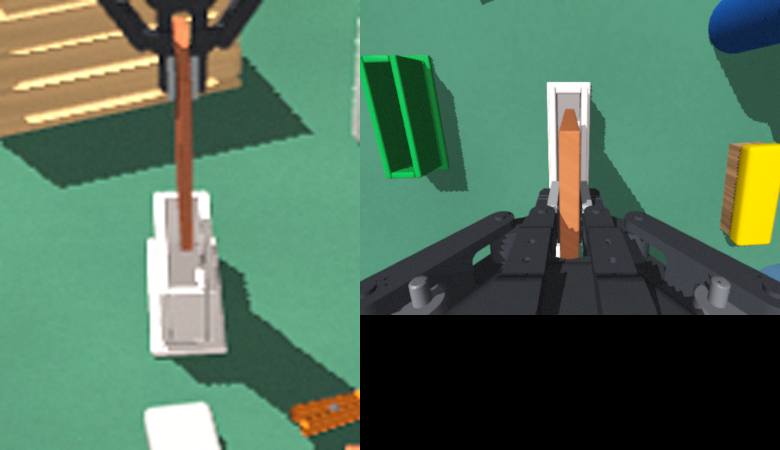

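The wrist view shows the tile (column 569) centred between the dish walls (548–590). The side view shows its foot over the dish at (187,248). Lowering.

>>> move_arm([
  [[0, -1, 20], [0, 0, 0], 1],
  [[0, -1, 40], [0, 0, 0], 1],
  [[0, -1, 55], [0, 0, 0], 1],
  [[0, -1, 64], [0, 0, 0], 1],
  [[0, -1, 66], [0, 0, 0], 1],
])

```text
clock: 7.52
tcp_pos: [0.5652, 0.1894, 0.1242]
orientation: [-0.0, 0.816, 0.577, -0.0]
wrist_force: [0.2, 0.6, -2.7]
finger_gap: 0.0096
grip_force: 39.5
```

>>> move_arm([
  [[0, 0, 0], [0, 0, 0], 1],
  [[0, 0, 2], [0, 0, 0], 1],
  [[0, 0, 3], [0, 0, 0], 1],
  [[0, 0, 4], [0, 0, 0], 1],
  [[0, 0, 4], [0, 0, 0], 1],
])

```text
clock: 8.15
tcp_pos: [0.5653, 0.1894, 0.1205]
orientation: [-0.0, 0.816, 0.577, -0.0]
wrist_force: [0.4, 0.6, -3.4]
finger_gap: 0.0097
grip_force: 39.5
```

>>> move_arm([
  [[0, 0, 1], [0, 0, 0], 1],
  [[0, 0, 2], [0, 0, 0], 1],
  [[0, 0, 2], [0, 0, 0], 1],
  [[0, 0, 3], [0, 0, 0], 1],
  [[0, 0, 3], [0, 0, 0], 1],
])

```text
clock: 8.78
tcp_pos: [0.5653, 0.1895, 0.1174]
orientation: [-0.0, 0.816, 0.577, -0.0]
wrist_force: [0.6, -0.5, -3.3]
finger_gap: 0.0096
grip_force: 39.5
```

>>> move_arm([
  [[0, 0, 0.5], [0, 0, 0], 1],
  [[0, 0, 1], [0, 0, 0], 1],
  [[0, 0, 1], [0, 0, 0], 1],
  [[0, 0, 1.5], [0, 0, 0], 1],
  [[0, 0, 1.5], [0, 0, 0], 1],
])

```text
clock: 9.4
tcp_pos: [0.5655, 0.1894, 0.1169]
orientation: [0.0, 0.816, 0.577, 0.0]
wrist_force: [-1.0, -1.6, 6.0]
finger_gap: 0.0097
grip_force: 40.7
```

Contact with the dish floor: the vertical force rose by 9 N. Releasing.

>>> move_arm([
  [[0, 0, 0], [0, 0, 0], 0.6],
  [[0, 0, 0], [0, 0, 0], 0.3],
  [[0, 0, 0], [0, 0, 0], 0],
  [[0, 0, 0], [0, 0, 0], -0.5],
  [[0, 0, 0], [0, 0, 0], -1],
])

```text
clock: 10.02
tcp_pos: [0.5653, 0.1895, 0.1159]
orientation: [-0.0, 0.816, 0.577, 0.0]
wrist_force: [-0.2, -0.4, -0.4]
finger_gap: 0.0767
grip_force: 0.0
```

>>> move_arm([
  [[0, 0, 0], [0, 0, 0], -1],
  [[0, 0, 0], [0, 0, 0], -1],
  [[0, 0, -15], [0, 0, 0], -1],
  [[0, 0, -40], [0, 0, 0], -1],
  [[0, 0, -80], [0, 0, 0], -1],
])

```text
clock: 10.65
tcp_pos: [0.5646, 0.1893, 0.1967]
orientation: [-0.0, 0.816, 0.577, -0.001]
wrist_force: [0.8, 0.9, -0.5]
finger_gap: 0.0855
grip_force: 0.0
```

>>> move_arm([
  [[0, 0, -40], [0, 0, 0], -1],
  [[-50, 0, -60], [0, 0, 0], -1],
  [[-100, 0, -60], [0, 0, 0], -1],
  [[-150, 0, -60], [0, 0, 0], -1],
  [[-150, 0, -60], [0, 0, 0], -1],
])

```text
clock: 11.28
tcp_pos: [0.5146, 0.0455, 0.2576]
orientation: [0.001, 0.818, 0.576, 0.001]
wrist_force: [1.0, 0.4, 0.5]
finger_gap: 0.0857
grip_force: 0.0
```

```bash
python3 - <<'E'
from h import *
s=env.get_state(); p=look("side"); t=look("top");print(s["clock"],s["tcp_pos"],s["finger_gap"])
print([(n,np.round(d["centre"],3),d["confidence"]) for n in("tall_tile_mid","square_tile","narrow_tile") for d in env.landmark_of(n,p)])
a=cv2.resize(p["pixels"][80:320,190:370,::-1],None,fx=2.4,fy=2.4,interpolation=2)
b=cv2.resize(t["pixels"][130:270,130:400,::-1],None,fx=1.3,fy=1.3); h=np.zeros((576,351,3),np.uint8);h[:182]=b
cv2.imwrite("pics/end.png",np.hstack([a,h]))
E
```

```text
11.275 [0.51460941 0.04552607 0.2576419 ] 0.08572998338133567
[('tall_tile_mid', array([0.563, 0.189, 0.085]), 0.65), ('tall_tile_mid', array([ 0.498, -0.347,  0.076]), 0.62), ('square_tile', array([ 0.534, -0.186,  0.013]), 0.59)]
```

View pics/end.png

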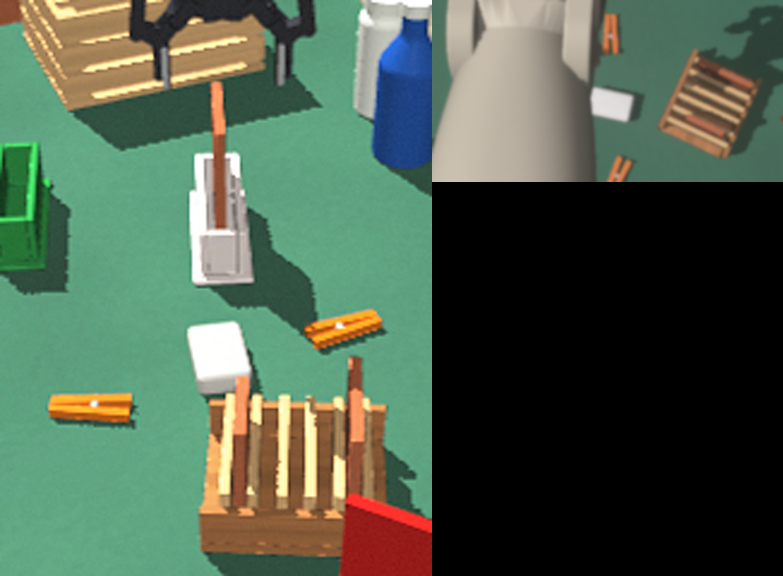

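The tile stands upright in the white dish at (218,155). The other two tiles are in their slots at (240,440) and (357,430), and the gripper is clear.

```bash
python3 -c "
from workcell import env
print(env.hand_in())"
```

```text
the job is handed in; nothing more can be done
None
```

The tallest tile was lowered to the bottom of the white dish and now stands there upright on its short edge; the other two tiles are still in their slots, and the job was handed in with the gripper clear, after about 11 s of arm time.

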